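# Release the ratchet clamp and unload the welded bracket

### The arm

A 6-joint arm with a two-finger parallel gripper is mounted at the origin on the work surface. World frame = base frame: x ahead of the robot, y to its left, z up, the work surface at z = 0. Lengths are in mm, angles in rad, forces in N, time in s.
With the tool pointing down it reaches from about 400 to 825 mm from the base axis. Payload 7 kg.
Tool frame: the origin (TCP) lies at the very end of the fingers, on their centre line; the grasp point (between the pads) lies 19 mm behind it; z points along the fingers, y is the line along which they close (so a half turn about z gives the same grasp; the last joint's range is limited). The gripper opens to 88 mm and grips with 3 to 60 N. Pads are 19 mm wide; open, the fingers measure 130 mm over their backs; the gripper's body (78 mm by 193 mm) begins 47 mm behind the grasp point.
Start: joints at [-0.966, 0.359, 0.012, 0, -1.224, -0.288], TCP at [210.254, -641.396, 226.561] pointing down, gripper open.
Joint ranges: [-3.07, 3.07], [-1.43, 2.12], [-1.02, 1.25], [-3.03, 1.67], [-3.05, -0], [-3.03, 3.03]. Speed limits (rad/s): [2.39, 2.39, 3.01, 3.14, 3.14, 3.14].

### API

Orientations are given as a unit quaternion [x, y, z, w].
In Python, from plant import bot gives the robot as it stands. Calls block until the motion is done:
- bot.move_ptp(position, orientation): joint-space move of the TCP to a pose.
- bot.line_to(position, velocity=150, ori=None): straight line of the TCP; ori=None keeps the orientation; velocity is the mean speed in mm/s.
- bot.move_joints(angles): joint-space move.
- bot.move_gripper(opening, force=None): finger opening in mm; force is the grip in N (None keeps the last); returns when the fingers have stopped.
- bot.pause(seconds).
- bot.solve_ik(position, orientation): joint angles nearest the present ones, or None.
- bot.read_state(): the state.
- bot.camera(name): name is "scene" or "top" or "wrist"; returns the picture (480x640x3 uint8, red, green, blue); there is no depth.
- bot.get_calibration(name): a dict with "fx", "fy", "cx", "cy" (pixels), "view" (4x4, takes a point from world to camera coordinates); the wrist camera has in their place "T_tool_cam" (4x4, takes a point from camera to tool coordinates, whose origin is the TCP and whose axes are the flange's). Camera axes: x right, y up, looking along -z (the intrinsics and any distortion apply to the point x, -y, -z); pixel columns grow to the right and rows downward; lengths in mm; the calibration is good to about 2 mm. The wrist camera is an equidistant fisheye: a pixel r from the principal point sees the ray r / f radians off the axis. A picture is of the moment at which its call begins: read the wrist's pose just before it. get_calibration takes no time and is no camera call.
A pose or a line that the arm cannot do raises bot.Unreachable and nothing moves.
- bot.close_job(): hands the job in; it is judged then, once.
The state is a dict: "t": time; "joint_pos": joint angles; "qvel": joint speeds; "tau": joint torques, N m; "tcp_pos": TCP position; "eef_rot": TCP orientation; "contact_force": force on the tool from outside, world axes, zero at the start; "moment": the same for the moment, N m; "width": finger opening in mm; "finger_force": force on a finger pad.
Only numpy, scipy, OpenCV 4.12 (cv2) and the standard library are available. Lean on these libraries where they do the work, as an engineer would, in place of code of your own. Each camera call takes 0.05 s, during which the arm holds its last target. There are 200 camera calls.

### The job

The weld is done: release the ratchet clamp by easing its release lever over just far enough to lift the sprung pawl off the ratchet wheel until the jaw has backed off all the way; do not force the pawl against its stop pin. Then let the lever go, lift the welded bracket out of the jig and set it down upright on top of the firebrick to cool, without dropping it. Leave the spanner, pliers and steel offcut where they lie.

Things in the scene. Friction and masses are not known exactly. Their poses are not given: they have to be found in the camera images.
- clamp: Welding jig with its ratchet clamp, bolted down: dark base plate 130 (own x) x 265 (own y) x 12 mm. Origin on the bench, 120 mm from the plate's -y edge. Own y is the clamping axis: steel bed 84 mm wide, top 30 mm up, fixed stop bar at its -y end, the jaw facing it; both rise 22 mm above the bed. A blue housing at +y carries the ratchet wheel (84 mm across, at x 14, y 60 mm; hex spindle end up to 86 mm).
- jaw (a joint): Travel of the sliding jaw in m along the jig's own +y: about 0 while clamped, 0.0255 all the way back. The pawl holds it. Once the pawl is clear of the wheel, a damped return spring pushes the jaw back in about 3 s; if the pawl drops too soon it catches the next tooth (4.4 mm of jaw travel each). Fully back, it stays there by its spring.
- pawl: Dark sprung pawl beside the wheel, 56 to 66 mm above the bench, on the upright pin at the jig's own x -32, y 105 mm (origin on the pin; nose 45 mm along its -y, heel 36 mm along its +y under the lever). Its nose must swing about 0.11 rad clockwise (from above) to clear the loaded tooth. At 0.15 rad the heel meets the stop pin.
- lever: Release lever: bright flat strip above the pawl (68 to 73 mm up), on the same pin (nut 79 mm up), thumb post at its end. Origin on the pin, own y towards the post and along the jig's own y at rest; it turns clockwise from above, so the post moves to the jig's own +x. An adjusting screw on it picks up the pawl after free play of 0.04 to 0.35 rad, set differently each time.
- lever_post (a point): Mid-height of the axis of the thumb post: upright steel pin, 12 mm diameter, from 73 to 108 mm above the bench, 55 mm from the lever's pin. Felt at the post: free play (1 to 2 N) for 2 to 19 mm, then 6 to 11 N for about 6 mm while the loaded pawl is dragged off its tooth, falling to about 4 to 7 N once clear; 2 mm on, the stop. Let go, lever and pawl spring back.
- bracket_rib (a point): Middle of the upright rib of the welded steel bracket (about 0.45 kg), 33 mm above its underside. Foot plate 60 (own x) x 70 (own y) x 8 mm; on its middle the rib, 10 mm thick (own x), 50 mm long (own y), from 8 to 58 mm above the underside. It starts on the jig's bed, foot clamped between stop and jaw, own axes along the jig's.
- brick_top (a point): Centre of the top of the pale firebrick, 230 (own x) x 114 (own y) x 64 mm high, fixed on the bench; the top is level, 64 mm up.
- spanner: Open-ended spanner, 190 mm long, lying on the bench. To be left alone.
- pliers: Pliers with orange grips, about 190 mm long, lying on the bench. To be left alone.
- offcut: Offcut of square steel tube, 50 x 60 x 40 mm, on the bench. To be left alone.
- stop_pin: Upright rubber-sleeved pin, 8 mm diameter, 52 mm high on the base plate, on the jig's +x side of the pawl's heel. The heel may touch it; pressing on it with over 10 N (about 5 N more at the thumb post than it takes to hold the pawl clear) is forcing it.
Mind the look-alikes: they are no part of the job. Of the things that look like the part that bears bracket_rib, the middle-sized one is meant.

How it is judged (in metres and radians):
On the way, in this order (a step that is already met when the one before it is completed fails the run):
1. the jaw has backed off all the way with the bracket still standing in the jig (value of joint jaw above 0.0235 m and distance of bracket_rib from where it was at the start of the episode below 0.01 m), for 0.2 s.
2. the bracket is lifted clear of the jig (z of bracket_rib in the frame of clamp above 0.085 m), for 0.1 s.
At the end, for the whole second after the job is handed in: The jaw is all the way back (over 23.5 mm), the bracket stands upright (within 0.1 rad) and still on top of the firebrick, the middle of its rib within 100 mm of the brick's centre along the brick and 45 mm across it (value of joint jaw above 0.0235 m and z of bracket_rib in the frame of brick_top between 0.028 and 0.038 m and x of bracket_rib in the frame of brick_top between -0.1 and 0.1 m and y of bracket_rib in the frame of brick_top between -0.045 and 0.045 m and angle between bracket_rib's own z axis and vertical below 0.1 rad and linear speed of bracket below 0.02 m/s and contact force between bracket and firebrick above 1 N); the robot touches nothing.
It fails at once if the pawl is forced against its stop pin: more than 10 N (contact force between pawl and stop_pin above 10 N).
It fails at once if the bracket is dragged out while still clamped (value of joint jaw below 0.004 m and distance of bracket_rib from where it was at the start of the episode above 0.01 m).
It fails at once if the bracket is dropped: let go with its underside more than 15 mm above the brick's top (contact force between anything else and bracket below 0.01 N and z of bracket_rib in the frame of brick_top above 0.048 m).
It fails at once if a bystander is disturbed: moved more than 20 mm (distance of any of spanner, pliers, offcut from where it was at the start of the episode above 0.02 m).
It also fails if it takes over 72 s, if anything falls off the work surface, if the arm or the gripper's body presses on something with over 40 N, if the wrist force passes 120 N, or if a joint passes its speed limit or range.

## Working session

There is one attempt and no reset: what is moved stays moved. The work goes in short steps, each a Python script; the robot and the scene stay as the last script left them, time stands still between calls to the robot, and variables do not carry over. Pictures are saved under pics/ and viewed, at most 10 in all, crops included, and the job is handed in when it is done.

```bash
mkdir -p pics; ls; python3 - <<'E'
from plant import bot
import cv2
for n in("scene","top"):
    cv2.imwrite(f"pics/{n}0.png",bot.camera(n)[:,:,::-1]); c=bot.get_calibration(n); print(n,c)
print(bot.get_calibration("wrist")); s=bot.read_state(); print(s)
E
```

```text
pics
scene {'fx': 523.2581087445076, 'fy': 523.2581087445076, 'cx': 317.7099901173592, 'cy': 231.90445524782396, 'view': array([[-5.45517171e-01,  8.38024517e-01, -1.12216441e-02,
         2.68110526e+02],
       [-5.50040480e-01, -3.47885659e-01,  7.59230557e-01,
         2.31253569e+02],
       [ 6.32349972e-01,  4.20345664e-01,  6.50725008e-01,
        -1.42002158e+03],
       [ 0.00000000e+00,  0.00000000e+00,  0.00000000e+00,
         1.00000000e+00]])}
top {'fx': 447.90479354942426, 'fy': 447.90479354942426, 'cx': 314.1104328265792, 'cy': 239.11522864622304, 'view': array([[ 2.17405616e-02, -9.99730934e-01, -8.08746226e-03,
         1.73915630e+01],
       [ 9.87386560e-01,  2.02017676e-02,  1.57033973e-01,
        -5.52790811e+02],
       [-1.56828340e-01, -1.13994583e-02,  9.87560086e-01,
        -9.05241482e+02],
       [ 0.00000000e+00,  0.00000000e+00,  0.00000000e+00,
         1.00000000e+00]])}
{'fx': 371.64829954431775, 'fy': 371.64829954431775, 'cx': 312.55108835981747, 'cy': 239.2429665996807, 'T_tool_cam': array([[-9.08201083e-04,  9.55742267e-01,  2.94203831e-01,
  
[... 298 characters left out ...]
_pos': array([-9.65929384e-01,  3.59312832e-01,  1.11629640e-02, -3.03122005e-04,
       -1.22406795e+00, -2.88091709e-01]), 'qvel': array([-5.97988063e-05, -2.66374897e-03,  2.84036400e-03,  3.65695016e-04,
        1.24299468e-05, -1.30267463e-03]), 'tau': array([-1.21196972e-03, -5.84161341e+01,  2.93750435e+01,  7.01553896e+00,
        1.01589793e-02, -1.07077749e-04]), 'tcp_pos': array([ 210.10603164, -641.02537955,  225.72434121]), 'eef_rot': array([-1.57675211e-01,  9.87490761e-01,  7.02604250e-04, -1.78358431e-04]), 'contact_force': array([-0.21754762,  0.31774814,  0.23365256]), 'moment': array([ 0.01553524,  0.05895526, -0.01598655]), 'finger_force': 0.0, 'width': 87.69469775911436}
```

View pics/top0.png

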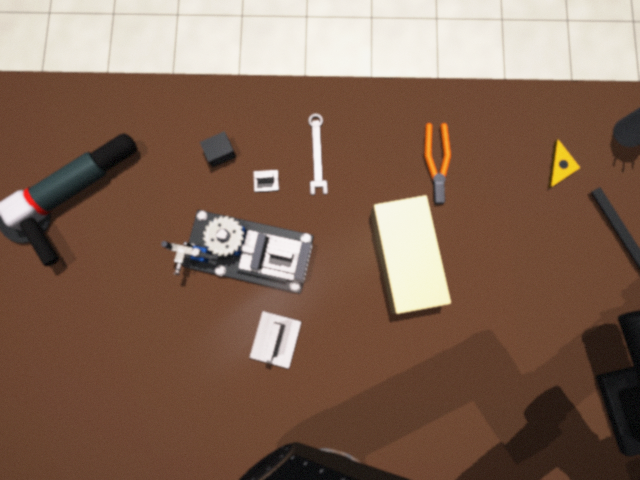

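View pics/scene0.png

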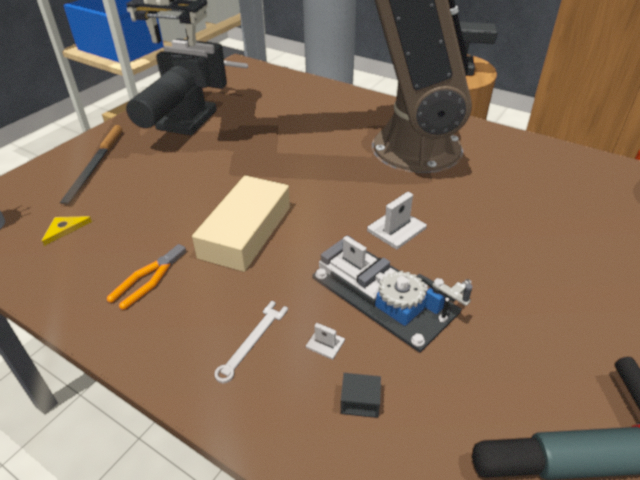

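Look-alikes of the bracket in the top view are the small one on the bench at (265,181), the large one on the bench at (275,340), and the middle-sized one clamped in the jig at (282,257). I choose the one in the jig. Next I'll get a rough jig pose and a close wrist view.

```bash
cat > h.py <<'E'
from plant import bot
import numpy as np, cv2
from scipy.spatial.transform import Rotation as R
def ray(name,uv,st=None):
    c=bot.get_calibration(name); x=(uv[0]-c["cx"])/c["fx"]; y=(uv[1]-c["cy"])/c["fy"]
    if name=="wrist":
        r=np.hypot(x,y)+1e-12; d=np.array([x/r*np.sin(r),-y/r*np.sin(r),-np.cos(r)])
        T=np.eye(4); T[:3,:3]=R.from_quat(st["eef_rot"]).as_matrix(); T[:3,3]=st["tcp_pos"]; T=T@c["T_tool_cam"]
    else: d=np.array([x,-y,-1.]); T=np.linalg.inv(c["view"])
    return T[:3,3],T[:3,:3]@d
def onz(name,uv,z,st=None):
    o,d=ray(name,uv,st); return o+d*(z-o[2])/d[2]
def down(yaw): # tool y axis along world angle yaw (+-180), tool z down
    y=np.array([np.cos(yaw),np.sin(yaw),0]); z=np.array([0,0,-1.]); return R.from_matrix(np.c_[np.cross(y,z),y,z]).as_quat()
E
python3 - <<'E'
from h import *
P=[onz("top",p,20) for p in[(202,216),(221,270),(306,238),(294,286)]]
for p in P: print(p.round(1))
m=np.array(P); yv=(m[0]+m[1]-m[2]-m[3])[:2]; yaw=np.arctan2(yv[1],yv[0])-np.pi/2; print("yaw",yaw)
b=onz("top",(281,257),88); w=onz("top",(222,236),75); po=onz("top",(167,244),108); print(b,w,po,(w-b)[:2])
u=np.array([[np.cos(yaw),np.sin(yaw)],[-np.sin(yaw),np.cos(yaw)]]); print("wheel in jig",u@(w-b)[:2],"post",u@(po-b)[:2])
g=cv2.cvtColor(bot.camera("top"),cv2.COLOR_RGB2HSV); k=cv2.inRange(g,(18,40,180),(40,140,255)); k[:190]=0;k[320:]=0;k[:,:360]=0;k[:,460:]=0
c=max(cv2.findContours(k,0,2)[0],key=cv2.contourArea); r=cv2.minAreaRect(c); print(r,[onz("top",q,64).round(1) for q in cv2.boxPoints(r)])
# wrist view
st=bot.read_state()
for q in (down(yaw),down(yaw+np.pi)):
    X=R.from_quat(q).as_matrix()[:,0]
    mid=np.array([w[0],w[1]+20,0]); p=mid+[0,0,260]-X*20
    j=bot.solve_ik(p,q); print(X.round(2),p,j)
E
```

```text
[602.4 276.5  20. ]
[484.7 228.2  20. ]
[558.2  47.   20. ]
[453.7  70.1  20. ]
yaw -0.19155977757063525
[507.57369807  94.1977418   88.        ] [549.94450521 217.97601927  75.        ] [526.3843769  318.64253521 108.        ] [ 42.37080714 123.77827747]
wheel in jig [ 18.02958755 129.58117627] post [-24.2655253  223.92072527]
((411.91314697265625, 253.7271270751953), (112.7732925415039, 56.13097381591797), 78.19756317138672) [array([625.6, -92.8,  64. ]), array([ 652.6, -208.2,   64. ]), array([ 423.6, -250.6,   64. ]), array([ 398.3, -139.5,   64. ])]
[0.19 0.98 0.  ] [546.13669775 218.34185002 260.        ] [ 0.71250208  0.1967601  -0.13443681  0.         -1.23959941  2.23753079]
[-0.19 -0.98 -0.  ] [553.75231267 257.61018853 260.        ] [ 0.75487925  0.23451789 -0.085614    0.         -1.25066444 -0.94643903]
```

```bash
python3 - <<'E'
from h import *
q=down(-0.19+np.pi); X=R.from_quat(q).as_matrix()[:,0]
p=np.array([545,210,230])+X*30
print(p,bot.solve_ik(p,q)); bot.move_ptp(p,q); bot.pause(.3)
st=bot.read_state(); np.save("st1.npy",st,allow_pickle=True); im=bot.camera("wrist"); cv2.imwrite("pics/w1.png",im[:,:,::-1]); print(st["t"],st["tcp_pos"],st["contact_force"])
E
```

```text
[539.33423315 180.53987295 230.        ] [ 0.66699532  0.18254055 -0.22174781  0.         -1.16650796 -0.85699532]
3.55 [539.43855462 180.33263024 230.00793338] [0.32735512 0.41658895 0.02375707]
```

View pics/w1.png

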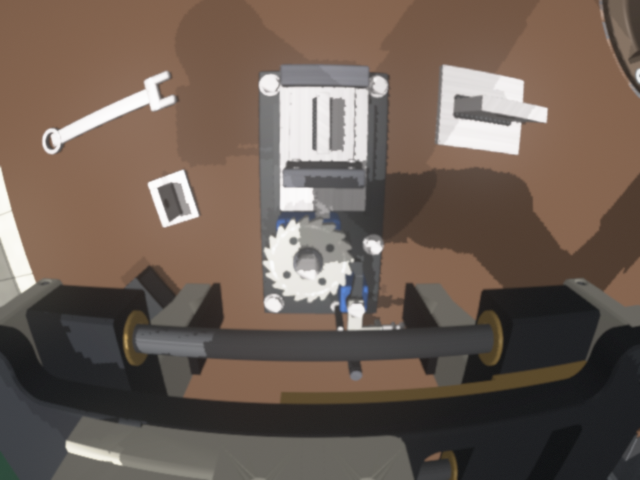

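The wrist view shows the jig almost vertical in the picture. The stop bar is at (324,75), the middle bracket's rib at about (321,124), the jaw at (325,175) and the wheel spindle at (308,262). The lever nut is at (356,310) and the lever runs down to the post at about (356,370). Next I'll check this with one close crop.

```bash
python3 - <<'E'
from h import *
st=np.load("st1.npy",allow_pickle=True).item()
im=cv2.imread("pics/w1.png")
a=cv2.resize(im[55:220,240:410],None,fx=3.2,fy=3.2,interpolation=2)[:528]; b=cv2.resize(im[215:385,300:420],(373,528),interpolation=2)
b=cv2.convertScaleAbs(b,alpha=1.3,beta=15)
cv2.imwrite("pics/c1.png",np.hstack([a[:528,:420],b]))
f=lambda uv,z:onz("wrist",uv,z,st).round(1)
print("bolts",[f(p,17) for p in[(269,84),(378,86),(373,244),(274,303)]])
print("wheel",f((308,262),86),"nut",f((356,310),79),"post",f((356,373),108),"rib",f((321,124),88))
E
```

```text
bolts [array([557.6,  49.4,  17. ]), array([452.3,  70.9,  17. ]), array([484. , 231.5,  17. ]), array([602.6, 279.3,  17. ])]
wheel [549.7 212.9  86. ] nut [515.4 271.7  79. ] post [525.6 323.5 108. ] rib [516.9  99.7  88. ]
```

View pics/c1.png

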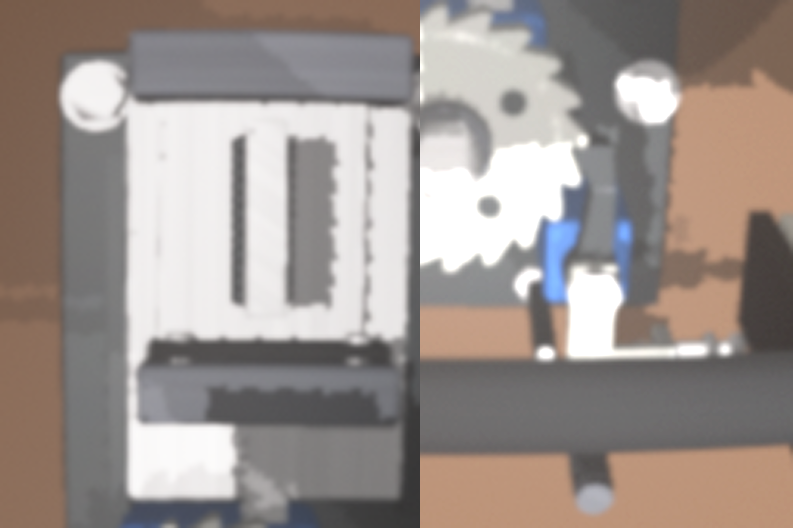

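The crop shows the clamped bracket's rib top at about image (323,122). It is 10 mm thick and the middle size, so it is the right one. The lever is at rest along the jig's y, with the post top at (356,375). Next I'll straddle the post and ease it over while reading the force.

```bash
cat >> h.py <<'E'
YAW=-0.193; J=np.array([[np.cos(YAW),-np.sin(YAW)],[np.sin(YAW),np.cos(YAW)]]); Q=down(YAW+np.pi)
O=np.array([524.6,158.0])
def jw(x,y,z): return np.r_[O+J@[x,y],z]
def wj(p): return J.T@(np.asarray(p)[:2]-O)
def force(b=0,n=4):
    f=[]
    for _ in range(n): f.append(bot.read_state()["contact_force"]); bot.pause(.02)
    return np.mean(f,0)-b
E
python3 - <<'E'
from h import *
bot.move_gripper(28); bot.move_ptp(jw(-32,160,150),Q); bot.pause(.2)
b=force(n=8); bot.line_to(jw(-32,160,84),60); bot.pause(.2)
f=force(b); print(bot.read_state()["t"],b.round(2),"down",f.round(2), bot.read_state()["width"])
off=8; s=-5.; peak=0; up=None; clear=None; step=1.
log=[]
while True:
    s+=step; th=np.arcsin(np.clip(s/55,-1,1)); 
    bot.line_to(jw(-32+s+off,105+55*np.cos(th),84),20)
    f=force(b); fx=-(J.T@f[:2])[0]; a=wj(bot.read_state()["tcp_pos"])[0]+32-off
    log.append((round(s,1),round(a,2),round(fx,2)))
    if fx>14 or s>30: print("ABORT"); break
    if up is None:
        if fx>3: up=a; step=.5
    else:
        peak=max(peak,fx)
        if a-up>3 and fx<peak-1.5: clear=a; break
        if a-up>8.: print("no drop"); break
print(log); print("up",up,"clear",clear,"peak",peak,bot.read_state()["t"])
E
```

```text
7.2417 [ 0.01 -0.02  0.06] down [ 0.02 -0.11  0.04] 27.793015613340888
[(-4.0, np.float64(-3.95), np.float64(0.0)), (-3.0, np.float64(-3.0), np.float64(0.2)), (-2.0, np.float64(-2.01), np.float64(-0.11)), (-1.0, np.float64(-1.0), np.float64(0.06)), (0.0, np.float64(0.01), np.float64(-0.56)), (1.0, np.float64(1.04), np.float64(0.02)), (2.0, np.float64(1.9), np.float64(1.24)), (3.0, np.float64(3.02), np.float64(1.19)), (4.0, np.float64(4.03), np.float64(1.1)), (5.0, np.float64(5.03), np.float64(1.75)), (6.0, np.float64(6.01), np.float64(1.34)), (7.0, np.float64(7.01), np.float64(0.95)), (8.0, np.float64(8.03), np.float64(0.8)), (9.0, np.float64(9.05), np.float64(1.09)), (10.0, np.float64(10.03), np.float64(0.79)), (11.0, np.float64(11.05), np.float64(1.23)), (12.0, np.float64(12.03), np.float64(1.09)), (13.0, np.float64(13.04), np.float64(1.24)), (14.0, np.float64(14.04), np.float64(1.22)), (15.0, np.float64(15.04), np.float64(1.02)), (16.0, np.float64(16.04), np.float64(1.27)), (17.0, np.float64(17.01), np.float64(1.25)), (18.0, np.float64(17.74), np.float64(4.03)), (18.5, np.float64(18.03), np.float64(5.33)), (19.0, np.float64(18.31), np.float64(6.73)), (19.5, np.float64(18.66), np.float64(7.61)), (20.0, np.float64(19.11), np.float64(7.77)), (20.5, np.float64(19.63), np.float64(7.6)), (21.0, np.float64(20.2), np.float64(7.32)), (21.5, np.float64(20.68), np.float64(7.41)), (22.0, np.float64(21.21), np.float64(7.25)), (22.5, np.float64(21.71), np.float64(7.32)), (23.0, np.float64(22.29), np.float64(7.48)), (23.5, np.float64(22.95), np.float64(6.49)), (24.0, np.float64(23.91), np.float64(3.69))]
up 17.744351623480856 clear 23.909681206353945 peak 7.766727025202368 18.425
```

```bash
python3 - <<'E'
from h import *
s=24.;off=8
b=np.array([0.01,-0.02,0.06])
for k in range(2):
    s+=.3; bot.line_to(jw(-32+s+off,105+np.sqrt(55**2-s*s),84),20); f=force(b); print(s,wj(bot.read_state()["tcp_pos"])[0]+32-off,-(J.T@f[:2])[0])
    if -(J.T@f[:2])[0]>6.5: break
for k in range(6):
    bot.pause(.4); f=force(b); print(round(-(J.T@f[:2])[0],2),end=" ")
st=bot.read_state(); im=bot.camera("wrist"); np.save("st2.npy",st,allow_pickle=True); print(st["t"])
cv2.imwrite("pics/w2.png",im[:,:,::-1])
E
```

```text
24.3 24.234788496824024 4.229363557044827
24.6 24.529922323936034 3.928495756698918
3.95 4.12 4.19 4.06 4.27 4.5 21.8583
```

View pics/w2.png

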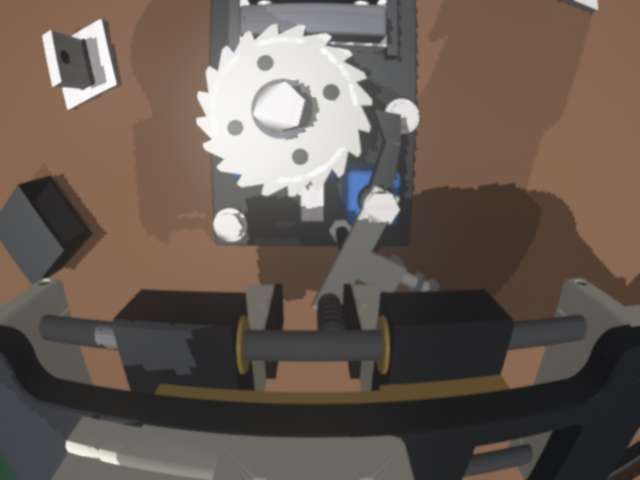

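The wrist view shows the nose swung clear of the wheel at (388,120) and the jaw now close to the wheel at (315,25). The post is held between the fingers at (330,310). I'll compare the jaw's edge with the earlier picture, hold a little longer, release and look again.

```bash
python3 - <<'E'
from h import *
s1=np.load("st1.npy",allow_pickle=True).item(); s2=np.load("st2.npy",allow_pickle=True).item()
print(wj(onz("wrist",(325,186),52,s1)),wj(onz("wrist",(315,42),52,s2)))
bot.pause(1.2)
for s in (20,10,0,-4): bot.line_to(jw(-32+s+8,105+np.sqrt(55**2-s*s),84),40)
bot.line_to(jw(-36,160,140),100)
p=jw(0,-58,170)
print(bot.solve_ik(p,Q)); bot.move_ptp(p,Q); bot.pause(.2)
st=bot.read_state(); im=bot.camera("wrist"); np.save("st3.npy",st,allow_pickle=True); cv2.imwrite("pics/w3.png",im[:,:,::-1]); print(st["t"],st["tcp_pos"])
E
```

```text
[-1.09567571 -2.50124872] [-0.81502547 29.54852147]
[ 0.56960761  0.15585539 -0.4011157   0.         -1.01382524 -0.76260761]
26.25 [513.57086605 101.96368883 169.54302807]
```

View pics/w3.png

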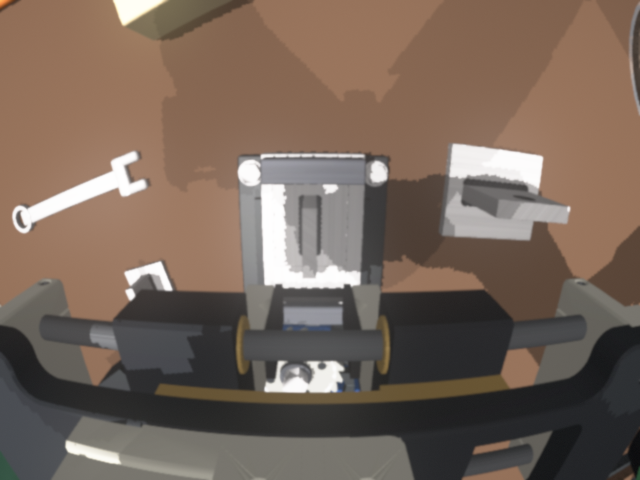

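The wrist view shows the bracket's rib at about (310,230) with the jaw withdrawn, its foot still against the stop at (313,172). I'll measure the rib top from both views.

```bash
python3 - <<'E'
from h import *
s1=np.load("st1.npy",allow_pickle=True).item(); s3=np.load("st3.npy",allow_pickle=True).item()
print(wj(onz("wrist",(323.4,122),88,s1)))
for uv in((310,195),(310,258),(310,278)): print(uv,wj(onz("wrist",uv,88,s3)))
im=cv2.imread("pics/w3.png"); cv2.imwrite("pics/c3.png",cv2.convertScaleAbs(cv2.resize(im[150:300,230:400],None,fx=3.5,fy=3.5,interpolation=2),alpha=1.2))
E
```

```text
[  1.75390779 -60.29097715]
(310, 195) [  1.54862887 -93.50819493]
(310, 258) [  1.61418279 -49.69376773]
(310, 278) [  1.64372129 -34.75446493]
```

View pics/c3.png

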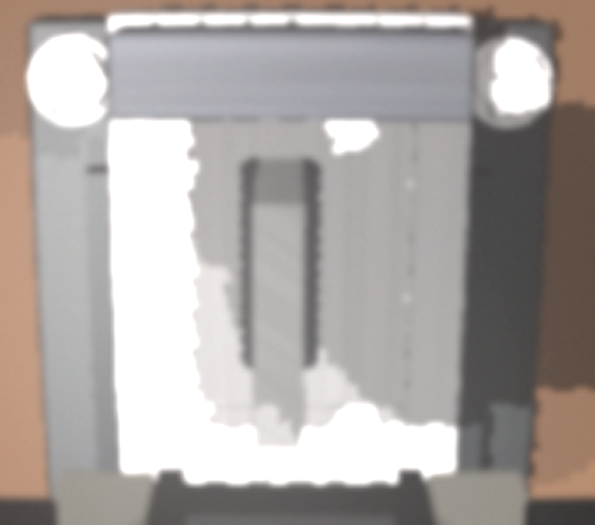

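```bash
python3 - <<'E'
from h import *
bot.move_gripper(44); bot.line_to(jw(1.5,-60.5,100),150); bot.line_to(jw(1.5,-60.5,47),60); 
bot.move_gripper(0,40); s=bot.read_state(); print(s["t"],s["width"],s["finger_force"],s["contact_force"])
if s["width"]>6:
    z0=s["tcp_pos"][2]; f0=force()[2]
    bot.line_to(jw(1.5,-60.5,70),40); s=bot.read_state(); print(s["width"],s["contact_force"],f0)
    bot.line_to(jw(1.5,-60.5,180),120); bot.pause(.2); s=bot.read_state(); print(s["t"],s["width"],s["contact_force"],z0)
    p=np.array([524.,-172,180]); print(bot.solve_ik(p,Q))
    bot.line_to(p,150); bot.pause(.2)
    cv2.imwrite("pics/s4.png",bot.camera("scene")[120:370,140:540,::-1])
    s=bot.read_state(); print(s["t"],s["width"],s["tcp_pos"],s["contact_force"])
E
```

```text
29.15 9.403775978115643 40.00022292137146 [ 0.32166378 -0.79310453  1.50599473]
9.74658739394506 [-0.37790956 -0.09419347 -5.90311937] 0.8973520822775365
31.2083 9.726514369541624 [ 0.33947956  0.20064276 -6.30759376] 47.154470411713845
[ 0.0380328   0.19277207 -0.32937154  0.         -1.04865271 -0.2310328 ]
33.4083 9.888324804259453 [ 524.05253225 -171.66246272  180.02546653] [ 1.10836411  1.17222065 -5.31426855]
```

View pics/s4.png

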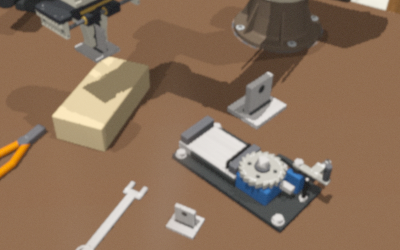

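The scene view shows the jig empty with the jaw fully back, and the bracket held level over the brick at crop (97,48). I'll lower it until contact.

```bash
python3 - <<'E'
from h import *
p=np.array([524.,-172,87]); bot.line_to(p,80); bot.pause(.2); b=force(n=6)[2]; z=87.
while z>75:
    z-=.5; bot.line_to([524,-172,z],15); f=force(n=3)[2]-b
    if f>3: break
print("contact",z,f,b)
bot.move_gripper(20); bot.move_gripper(44); bot.line_to([524,-172,200],120); bot.pause(.3)
cv2.imwrite("pics/s5.png",bot.camera("scene")[120:370,140:540,::-1]); s=bot.read_state(); print(s["t"],s["contact_force"])
E
```

```text
contact 80.5 11.12595009834211 -5.701992945003781
41.525 [ 0.17755627  0.49457988 -0.24418576]
```

View pics/s5.png

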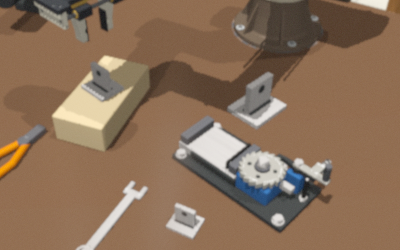

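The bracket stands upright on the middle of the brick at crop (102,82), the gripper is clear and the jaw is back. I'm handing in.

```bash
python3 -c "
from plant import bot
print(bot.close_job())"
```

```text
the job is handed in; nothing more can be done
None
```

I released the clamp, and in the last camera view the jaw is all the way back, the welded bracket stands upright near the middle of the firebrick, and the gripper is clear; I handed the job in shortly after 41.5 s, and the hand-in returned no verdict.

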